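# Turn the fossil skull to the camera and aim the lamp at it

### The job

Get the fossil skull ready for its photograph: push the turntable round by one of its spokes with a fingertip until the skull's snout points straight at the camera lens, and push the lamp round by its bar until the lamp points straight at the skull. Only push, gently: never pinch or squeeze the spokes or the bar, do not touch the skull or lift it, let it ride in the middle of the turntable, and leave the other things on the bench where they are.

Things in the scene. Friction and masses are not known exactly. Their poses are not given: they have to be found in the camera images.
- skull: loose bone-coloured cat-like fossil skull, 126 mm long, 94 mm wide over the cheek arches, 82 mm high, 0.25 to 0.45 kg, standing free on the middle of the turntable, which carries it round. Origin: centre of its underside, within 4 mm of the turntable's axis; its x axis points along the snout (nose end 64 mm ahead of the origin, back of the head 62 mm behind), z up.
- table_axis (a point): point on the turntable's vertical axis at the height of the disc's top, 60 mm above the bench. The disc is aluminium, 200 mm across and 20 mm thick, on a fixed dark round foot 150 mm across; four round steel spokes, 12 mm thick, stand out level from its rim, 90 degrees apart, their centre line 50 mm above the bench, with nothing under them.
- turntable (a joint): angle of the turntable (rad), growing counter-clockwise seen from above. It turns freely more than a full turn either way; light friction (about 1 N at a spoke's end) holds it where it is left. Its zero has no meaning for the skull.
- spoke0 (a point): centre of the 18 mm ball on the end of a spoke, 168 mm from the turntable's axis, 50 mm above the bench. The bare spoke can be pushed anywhere between 100 and 160 mm from the axis.
- spoke1 (a point): the same for the next spoke, counter-clockwise from spoke0 seen from above
- spoke2 (a point): the same for the next spoke after spoke1
- spoke3 (a point): the same for the next spoke after spoke2
- camera_lens (a point): centre of the front glass of the black camera's lens, 120 mm above the bench. The camera (115 mm wide, top 180 mm above the bench) stands fixed on a three-legged table tripod, looking at the turntable; its lens is 250 to 330 mm from the turntable's axis.
- lamp (a joint): angle of the lamp about its upright post (rad), growing counter-clockwise seen from above, stops at -1.6 and 1.6; light friction (about 1 N at the bar's end) holds it where it is left.
- lamp_pivot (a point): point on the lamp's vertical turning axis, 50 mm above the bench. The lamp has a fixed black round foot (110 mm across, 28 mm high), a thin post, and a white cone-shaped head whose centre line is 165 mm above the bench and whose top is 211 mm above it.
- lamp_light (a point): centre of the round glass in the front of the lamp's head, 62 mm from the turning axis, 165 mm above the bench; the lamp shines along the level line from its turning axis through this point (this point's x axis). It shall pass over the turntable's middle, where the skull stands.
- lamp_bar (a point): centre of the 18 mm ball on the end of the lamp's level push bar: a round steel bar, 12 mm thick, 50 mm above the bench with nothing under it beyond the foot, reaching 135 mm from the turning axis, at a right angle to the light (90 degrees counter-clockwise from it seen from above). It can be pushed anywhere between 70 and 125 mm from the axis.
- toe_bone: loose brown toe bone, 75 mm long, lying; leave alone. Origin: about the centre of its underside.
- vertebra: loose brown vertebra, 75 mm wide, 26 mm high; leave alone. Origin: about the centre of its underside.
- rock: loose sandy lump of rock, 45 mm; leave alone. Origin: about the centre of its underside.
- jar: loose small jar, 48 mm across, 60 mm high; leave alone. Origin: about the centre of its underside.
- bottle: loose bottle, 60 mm across, 150 mm high; leave alone. Origin: about the centre of its underside.
Not all that is in view belongs to the job. Leave any red look-alike of the part that bears lamp alone.

How it is judged:
At the end, for the whole second after the job is handed in: Seen from above, the line of the snout passes within 30 mm of the lens (6 deg) and the lamp's line within 35 mm of the turntable's axis (5 deg), both facing it; the skull stands upright within 20 mm of the turntable's middle; turntable and lamp at rest (y of camera_lens in the frame of skull between -0.03 and 0.03 m and x of camera_lens in the frame of skull above 0.1 m and y of table_axis in the frame of lamp_light between -0.035 and 0.035 m and x of table_axis in the frame of lamp_light above 0.1 m and distance between skull and table_axis below 0.02 m and angle between skull's own z axis and vertical below 0.1 rad and velocity of joint turntable between -0.05 and 0.05 rad/s and velocity of joint lamp between -0.05 and 0.05 rad/s); the robot touches nothing.
It fails at once if the skull is touched by the robot (contact force between any of the arm, the fingers and skull above 0.5 N).
It fails at once if the skull is lifted, tipped or thrown off the middle of the turntable (distance between skull and table_axis above 0.02 m or angle between skull's own z axis and vertical above 0.2 rad).
It fails at once if a spoke or the turntable is pinched or pushed hard (over 25 N) (contact force between the fingers and turntable above 25 N).
It fails at once if the lamp or its bar is pinched or pushed hard (over 25 N) (contact force between the fingers and lamp above 25 N).
It fails at once if another thing on the bench is shifted by more than 20 mm (distance of any of toe_bone, vertebra, rock, jar, bottle from where it was at the start of the episode above 0.02 m).
It also fails if it takes over 67 s, if anything falls off the work surface, if the arm or the gripper's body presses on something with over 40 N, if the wrist force passes 120 N, or if a joint passes its speed limit or range.

### The arm

A 6-joint arm with a two-finger parallel gripper is mounted at the origin on the work surface. World frame = base frame: x ahead of the robot, y to its left, z up, the work surface at z = 0. Lengths are in m, angles in rad, forces in N, time in s.
With the tool pointing down it reaches from about 0.225 to 0.875 m from the base axis. Payload 3.4 kg.
Tool frame: the origin (TCP) lies at the very end of the fingers, on their centre line; the grasp point (between the pads) lies 19 mm behind it; z points along the fingers, y is the direction in which the jaws open and shut (so a half turn about z gives the same grasp; the last joint's range is limited). The gripper opens to 85 mm and grips with 20 to 120 N. Pads are 22 mm wide; open, the fingers measure 114 mm over their backs; the gripper's body (76 mm by 85 mm) begins 54 mm behind the grasp point. The pads swing forward as they close: fully open they stand 13 mm farther back than shut.
Start: joints at [1.045, 0.276, 1.505, -0, 1.361, -0.121], TCP at [0.226, 0.529, 0.231] pointing down, gripper open.
Joint ranges: [-2.89, 2.89], [-0.75, 2.08], [0.22, 2.7], [-1.18, 4.32], [0.11, 2.71], [-2.7, 2.7]. Speed limits (rad/s): [2.57, 2.57, 3.14, 3.14, 3.14, 3.14].

### API

Orientations are given as a rotation vector (axis times angle).
In Python, from bench import env gives the robot as it stands. The module is installed in compiled form; this text tells all that it offers.
- The arm moves only by the tool move_arm, never from a script. Its argument "steps" is a list that holds one entry, the list of rows, each a list of 7 numbers: the finger opening in cm, from 0 to 8.54, then the shift along the tool's x, y, z in cm, then the turn, a rotation vector about the tool's x, y, z in rad. In form: [[[fingers, x, y, z, rx, ry, rz], ...]]. A call has exactly 5 rows; each row shifts and turns the pose as measured when the row begins, along the tool's axes as they then stand; what a row does not reach is not made up. A row lasts 1/12 s, in which the tool goes at most 41.7 mm and 7.16 degrees, less where a joint would pass 70% of its speed; a pose out of reach is approached as far as the arm can. A call is refused whole if a number of a shift passes 4.17 or a number of a turn 0.125, either way. A call with a gripper value outside its range is refused whole. The fingers move at their own pace and stop on an object; "force" is the grip in N (left out, the last holds). Time passes only in rows, so rows that do not move let the fingers close, or fill a call up. It gives the time, the measured TCP pose, the force and the opening at its end, in the units of the state.
- env.observe(): the state, without advancing time (a new reading comes with each control period).
- env.get_image(name): name is "scene" or "top" or "wrist"; returns a dict with "img" (400x640x3 uint8, red, green, blue), "fx", "fy", "cx", "cy" (pixels), "xyz" and "rotation" of the camera in the world; the wrist camera has in their place "T_tool_cam" (4x4, takes a point from camera to tool coordinates, whose origin is the TCP and whose axes are the flange's). Camera axes: x right, y down, z forward; pixel columns grow to the right and rows downward; lengths in m; the calibration is good to about 2 mm. A picture is of the moment at which its call begins: read the wrist's pose just before it. There is no depth.
- env.hand_in(): hands the job in, once; it reports no verdict.
Trained networks look in the newest picture that a camera, given by its name, has taken for a name from the list of things; names that differ only in an ending like _2 or _b are one class to them, and where a whole thing is asked for, a point or a joint stands for the part that bears it (a point fixed in the world has none). Each returns a list of dicts, best first, with "score" (0 to 1); they miss things now and then, are a little off and sometimes report something else, mostly with a low value. They report only what shows in the picture. A call takes as long as a camera call. They do not tell look-alikes from the thing itself.
- env.regions_of(query, camera): "pixels" (400x640 bool, what is visible of it) and "extent" ([left, top, right, bottom] in pixels, round what is visible of it).
- env.landmark_of(query, camera): "pixel" ([column, row] in pixels: a listed point, or the origin of a listed thing).
The state is a dict: "time_s": time; "joint_positions": joint angles; "joint_velocities": joint speeds; "effort": joint torques, N m; "ee_pos": TCP position; "tcp_rot": TCP orientation; "contact_force": force on the tool from outside, world axes, zero at the start; "wrist_torque": the same for the moment, N m; "finger_gap": opening from 0.0 (shut) to 1.0 (fully open).
Only numpy, scipy, OpenCV 4.12 (cv2) and the standard library are available. Lean on these libraries where they do the work, as an engineer would, in place of code of your own. Each camera call takes 0.05 s, during which the arm holds its last target. There are 200 camera calls.

## Working session

There is one attempt and no reset: what is moved stays moved. The work goes in short steps, Python scripts to look and compute and a tool call to move; the robot and the scene stay as the last step left them, time stands still between calls to the robot, and variables do not carry over. Pictures are saved under pics/ and viewed, about 8 in all and at most 12, crops included, and the job is handed in when it is done.

Besides the shell and the picture viewer there is one more tool, called after ">>>" by a JSON object that holds its "fn" and its "kwargs". move_arm: Moves the arm, as the interface text tells. Its arguments: {"type":"object","properties":{"steps":{"type":"array"},"force":{"type":"number"}},"required":["steps"]}

```bash
mkdir -p pics; cat > h.py <<'E'
import numpy as np, cv2
from bench import env
from scipy.spatial.transform import Rotation as R
def pic(n): return env.get_image(n)
def cam(g):
    if "xyz" in g:
        M=np.array(g["rotation"]); 
        if M.shape!=(3,3): M=R.from_rotvec(M).as_matrix()
        return np.array(g["xyz"]),M
    s=env.observe(); T=np.eye(4); T[:3,:3]=R.from_rotvec(s["tcp_rot"]).as_matrix(); T[:3,3]=s["ee_pos"]
    W=T@np.array(g["T_tool_cam"]); return W[:3,3],W[:3,:3]
def ray(g,p):
    o,M=cam(g); return o,M@np.array([(p[0]-g["cx"])/g["fx"],(p[1]-g["cy"])/g["fy"],1])
def atz(g,p,z):
    o,d=ray(g,p); return o+d*(z-o[2])/d[2]
def proj(g,X):
    o,M=cam(g); q=M.T@(np.array(X)-o); return np.array([g["cx"]+g["fx"]*q[0]/q[2],g["cy"]+g["fy"]*q[1]/q[2]])
def save(g,n): cv2.imwrite("pics/"+n,g["img"][:,:,::-1])
E
python3 - <<'E'
from h import *
Z=dict(skull=.06,table_axis=.06,spoke0=.05,spoke1=.05,spoke2=.05,spoke3=.05,camera_lens=.12,lamp_pivot=.05,lamp_light=.165,lamp_bar=.05,toe_bone=0,vertebra=0,rock=0,jar=0,bottle=0)
for c in ["top","scene"]:
    g=pic(c); save(g,c+"0.png"); print(c,np.round(cam(g)[0],3))
    for k,z in Z.items():
        print(k,[(round(d["score"],2),np.round(d["pixel"]).astype(int).tolist(),np.round(atz(g,d["pixel"],z),3)[:2].tolist()) for d in env.landmark_of(k,c)[:4]])
print(env.observe())
E
```

```text
top [ 0.315 -0.02   1.204]
skull [(0.68, [297, 194], [0.567, 0.053])]
table_axis [(0.88, [301, 191], [0.573, 0.041]), (0.7, [381, 249], [0.408, -0.185]), (0.65, [202, 146], [0.71, 0.335]), (0.64, [460, 222], [0.485, -0.408])]
spoke0 [(0.92, [305, 258], [0.382, 0.029]), (0.67, [356, 190], [0.579, -0.118]), (0.65, [459, 222], [0.486, -0.411]), (0.56, [293, 137], [0.742, 0.065])]
spoke1 [(0.92, [305, 258], [0.382, 0.029]), (0.67, [356, 190], [0.579, -0.118]), (0.65, [459, 222], [0.486, -0.411]), (0.56, [293, 137], [0.742, 0.065])]
spoke2 [(0.92, [305, 258], [0.382, 0.029]), (0.67, [356, 190], [0.579, -0.118]), (0.65, [459, 222], [0.486, -0.411]), (0.56, [293, 137], [0.742, 0.065])]
spoke3 [(0.92, [305, 258], [0.382, 0.029]), (0.67, [356, 190], [0.579, -0.118]), (0.65, [459, 222], [0.486, -0.411]), (0.56, [293, 137], [0.742, 0.065])]
camera_lens [(0.9, [207, 148], [0.685, 0.302]), (0.51, [293, 140], [0.707, 0.062])]
lamp_pivot [(0.71, [422, 190], [0.578, -0.31]), (0.61, [458, 273], [0.342, -0.398]), (0.26, [296, 195], [0.566, 0.056])]
lamp_light [(0.91, [449, 266], [0.357, -0.338])]
lamp
[... 1844 characters left out ...]
'time_s': 1.6, 'joint_positions': array([ 1.04500224e+00,  2.75892568e-01,  1.50492260e+00,  4.86501383e-06,
        1.36069265e+00, -1.20970559e-01]), 'joint_velocities': array([ 4.35742842e-05, -5.44893931e-04,  4.29585430e-04,  5.19133410e-04,
       -4.27335408e-05, -5.99699541e-04]), 'effort': array([ 2.07407370e-04, -4.16646945e+01, -2.46093303e+01, -2.05235197e-04,
        4.90260354e-04, -1.66186220e-05]), 'ee_pos': array([0.22646719, 0.52854957, 0.23132323]), 'tcp_rot': array([6.31559087e-01, 3.07743342e+00, 1.28725798e-04]), 'contact_force': array([-0.07961988,  0.2755379 ,  0.56513356]), 'wrist_torque': array([0.00335389, 0.00671524, 0.00679801]), 'finger_gap': 0.9994953508887321}
```

```bash
cd pics; python3 -c "
import cv2,numpy as np
cv2.imwrite('both.png',cv2.resize(np.vstack([cv2.imread('top0.png'),cv2.imread('scene0.png')]),None,fx=.75,fy=.75,interpolation=3))"
```

```text
(no output)
```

View pics/both.png

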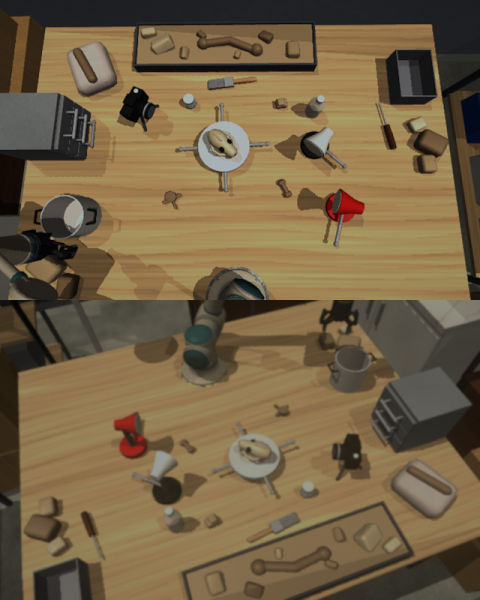

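```bash
python3 - <<'E'
import cv2,numpy as np
a=cv2.imread('pics/top0.png');b=cv2.imread('pics/scene0.png')
cr=[a[130:262,230:362],b[150:282,275:407],a[170:302,390:522],b[140:272,140:272]]
cr=[cv2.resize(c,(300,300),interpolation=cv2.INTER_CUBIC) for c in cr]
cv2.imwrite('pics/crop1.png',np.vstack([np.hstack(cr[:2]),np.hstack(cr[2:])]))
from h import *
# triangulate
def tri(A,B):
    (o,d),(p,e)=A,B
    s=np.linalg.lstsq(np.c_[d,-e],p-o,rcond=None)[0]; x,y=o+d*s[0],p+e*s[1]
    return np.round((x+y)/2,3),round(float(np.linalg.norm(x-y)),4)
t=pic("top");s=pic("scene")
for n,p,q in [("axis",(301,191),(339,207)),("s_a",(305,258),(315,166)),("s_b",(356,190),(285,231)),("s_c",(293,137),(361,255)),("lens",(207,148),(446,202)),("piv",(422,190),(217,250)),("bar",(459,221),(178,232)),("skull",(297,194),(336,208))]:
    print(n,tri(ray(t,p),ray(s,q)))
E
```

```text
axis (array([0.573, 0.044, 0.07 ]), 0.0077)
s_a (array([0.385, 0.032, 0.03 ]), 0.0069)
s_b (array([ 0.581, -0.12 ,  0.041]), 0.0007)
s_c (array([0.735, 0.059, 0.065]), 0.0121)
lens (array([0.686, 0.311, 0.123]), 0.0193)
piv (array([ 0.579, -0.314,  0.047]), 0.0072)
bar (array([ 0.487, -0.41 ,  0.052]), 0.0006)
skull (array([0.565, 0.047, 0.054]), 0.011)
```

View pics/crop1.png

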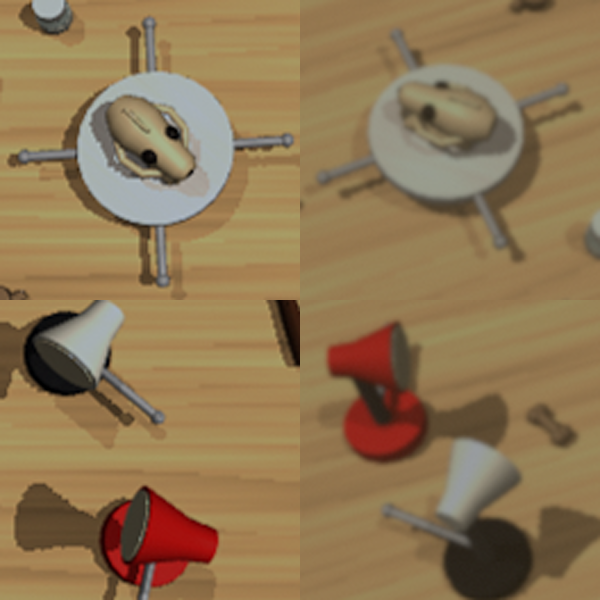

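In the top picture, the bars that could be taken for the lamp's are:
- White lamp: bar ball at (459,221), pivot at (422,190). I choose this one, because its head is white and its foot is black.
- Red look-alike: bar ball at (449,324), to be left alone.

The turntable balls are at about (296,140), (357,192), (302,254) and (240,199). The skull's nose points down-right at about (314,206). The crop agrees with all of this.

```bash
python3 - <<'E'
from h import *
t=pic("top")
P=[atz(t,p,.05)[:2] for p in [(296,139.7),(357.2,192),(301.7,254),(240,199)]]
c=np.mean(P,0); print("axis top",c,[(round(np.linalg.norm(p-c),3),round(float(np.degrees(np.arctan2(*(p-c)[::-1]))),1)) for p in P])
c=np.array([.566,.046])
for n,p,z in [("nose",(314,206),.10),("eyes",(300.8,193.6),.12),("back",(280,176),.11)]:
    w=atz(t,p,z)[:2]; print(n,w,np.degrees(np.arctan2(*(w-c)[::-1])))
E
```

```text
axis top [0.56334123 0.04777742] [(np.float64(0.17), 3.2), (np.float64(0.17), -86.8), (np.float64(0.169), -176.6), (np.float64(0.171), 93.5)]
nose [0.52245232 0.00224796] -134.86587739273853
eyes [0.55317491 0.03794335] -147.86318775632614
back [0.60558055 0.0967516 ] 52.049769789358365
```

>>> {"fn": "move_arm", "kwargs": {"steps": [[[0,0,0,-0.5,0,0,-0.081],[0,0,0,-0.5,0,0,-0.081],[0,0,0,-0.5,0,0,-0.081],[0,0,0,0,0,0,-0.081],[0,0,0,0,0,0,-0.081]]]}}

```text
time_s: 2.17
ee_pos: [0.2263, 0.5283, 0.2466]
tcp_rot: [0.028, -3.141, 0.001]
contact_force: [0.2, 0.1, -0.7]
finger_gap: 0.302
```

>>> {"fn": "move_arm", "kwargs": {"steps": [[[0,-2.1,-3.4,0,0,0,0],[0,-2.1,-3.4,0,0,0,0],[0,-2.1,-3.4,0,0,0,0],[0,-2.1,-3.4,0,0,0,0],[0,-2.1,-3.4,0,0,0,0]]]}}

```text
time_s: 2.58
ee_pos: [0.3348, 0.3633, 0.2456]
tcp_rot: [0.056, -3.14, -0.009]
contact_force: [1.2, 0.2, -0.2]
finger_gap: -0.001
```

>>> {"fn": "move_arm", "kwargs": {"steps": [[[0,-2.1,-3.4,0,0,0,0],[0,-2.1,-3.4,0,0,0,0],[0,-2.1,-3.4,0,0,0,0],[0,-2.1,-3.4,0,0,0,0],[0,-2.1,-3.4,0,0,0,0]]]}}

```text
time_s: 3.0
ee_pos: [0.4492, 0.189, 0.2458]
tcp_rot: [-0.06, 3.138, 0.012]
contact_force: [0.7, 0.3, -0.7]
finger_gap: -0.0
```

>>> {"fn": "move_arm", "kwargs": {"steps": [[[0,-2.1,-3.4,0,0,0,0],[0,-2.1,-3.4,0,0,0,0],[0,-2.1,-3.4,0,0,0,0],[0,-2.1,-3.4,0,0,0,0],[0,-2.1,-3.4,0,0,0,0]]]}}

```text
time_s: 3.42
ee_pos: [0.5635, 0.0146, 0.2463]
tcp_rot: [-0.057, 3.135, 0.014]
contact_force: [0.3, -0.0, -0.0]
finger_gap: 0.001
```

>>> {"fn": "move_arm", "kwargs": {"steps": [[[0,-1.7,-3.4,0,0,0,0],[0,-1.7,-3.4,0,0,0,0],[0,-1.7,-3.2,0,0,0,0],[0,0,0,0,0,0,0.036],[0,0,0,0,0,0,0]]]}}

```text
time_s: 3.83
ee_pos: [0.625, -0.0986, 0.2441]
tcp_rot: [0.016, 3.132, 0.008]
contact_force: [-0.2, 0.3, -0.4]
finger_gap: 0.003
```

```bash
python3 - <<'E'
from h import *
s=env.observe();print(s["ee_pos"],R.from_rotvec(s["tcp_rot"]).as_matrix().round(3).tolist())
g=pic("wrist");save(g,"w1.png")
for c in["wrist","top"]:
    g=pic(c)
    print([(round(d["score"],2),np.round(d["pixel"]).tolist(),atz(g,d["pixel"],.05).round(3)[:2].tolist()) for d in env.landmark_of("spoke0",c)[:6]])
E
```

```text
[ 0.62501935 -0.09860489  0.24414737] [[-1.0, 0.01, 0.009], [0.01, 1.0, 0.005], [-0.009, 0.005, -1.0]]
[(0.86, [433.0, 258.0], [0.735, 0.059]), (0.86, [302.0, 140.0], [0.578, -0.114]), (0.71, [590.0, 118.0], [0.555, 0.22]), (0.69, [29.0, 57.0], [0.488, -0.407])]
[(0.78, [296.0, 137.0], [0.741, 0.056]), (0.61, [244.0, 197.0], [0.559, 0.207])]
```

View pics/w1.png

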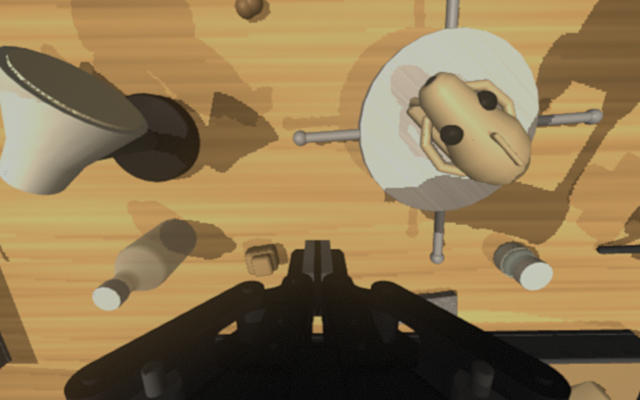

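The wrist view shows the spoke ball at (302,140), with my finger beyond it on its +x side. The nose is at (432,82), so the snout points away from the camera lens. The way down is clear.

>>> {"fn": "move_arm", "kwargs": {"steps": [[[0,0.5,0.9,3.8,0,0,0],[0,0.5,0.9,4.0,0,0,0],[0,0,0,4.0,0,0,0],[0,0,0,4.0,0,0,0],[0,0,0,3.8,0,0,0]]]}}

```text
time_s: 4.5
ee_pos: [0.6254, -0.0718, 0.0586]
tcp_rot: [-0.008, 3.1, -0.003]
contact_force: [0.5, 0.7, -1.1]
finger_gap: 0.002
```

>>> {"fn": "move_arm", "kwargs": {"steps": [[[0,0,0,0.5,0,0,0],[0,0.7,0,0,0,0,0],[0,0.6,0,0,0,0,0],[0,0.5,0,0,0,0,0],[0,0.5,0,0,0,0,0]]]}}

```text
time_s: 4.92
ee_pos: [0.5967, -0.0657, 0.0488]
tcp_rot: [-0.021, 3.111, 0.003]
contact_force: [0.2, -0.0, 0.5]
finger_gap: -0.001
```

>>> {"fn": "move_arm", "kwargs": {"steps": [[[0,0,-1.0,0.5,0,0.015,0],[0,0,-0.9,0.5,0,0.015,0],[0,0.5,0,0.1,0,0,0],[0,0.6,0.0,0,0,0,0],[0,0.8,0,0,0,0,0]]]}}

```text
time_s: 5.33
ee_pos: [0.5826, -0.0885, 0.0425]
tcp_rot: [-0.021, 3.13, -0.003]
contact_force: [1.9, 0.2, -0.7]
finger_gap: -0.001
```

>>> {"fn": "move_arm", "kwargs": {"steps": [[[0,1.0,-0.12,0,0,0,0],[0,1.1,-0.05,0,0,0,0],[0,1.2,0.03,0,0,0,0],[0,1.2,0.1,0,0,0,0],[0,1.2,0.2,0,0,0,0]]]}}

```text
time_s: 5.75
ee_pos: [0.523, -0.0883, 0.0426]
tcp_rot: [-0.018, 3.125, -0.003]
contact_force: [0.2, 0.9, 0.7]
finger_gap: -0.002
```

>>> {"fn": "move_arm", "kwargs": {"steps": [[[0,1.13,0.4,0,0,0,0],[0,1.1,0.5,0,0,0,0],[0,1.05,0.6,0,0,0,0],[0,1.0,0.67,0,0,0,0],[0,0.94,0.75,0,0,0,0]]]}}

```text
time_s: 6.17
ee_pos: [0.4651, -0.0601, 0.0429]
tcp_rot: [-0.014, 3.12, -0.006]
contact_force: [1.4, -0.4, 0.4]
finger_gap: 0.002
```

>>> {"fn": "move_arm", "kwargs": {"steps": [[[0,0.8,0.93,0,0,0,0],[0,0.7,1.0,0,0,0,0],[0,0.6,1.03,0,0,0,0],[0,0.52,1.07,0,0,0,0],[0,0.43,1.1,0,0,0,0]]]}}

```text
time_s: 6.58
ee_pos: [0.4299, -0.0057, 0.0429]
tcp_rot: [-0.011, 3.117, -0.008]
contact_force: [1.5, -1.1, 0.1]
finger_gap: 0.001
```

>>> {"fn": "move_arm", "kwargs": {"steps": [[[0,0.35,1.13,0,0,0,0],[0,0.25,1.16,0,0,0,0],[0,0.15,1.2,0,0,0,0],[0,0.05,1.2,0,0,0,0],[0,-0.05,1.2,0,0,0,0]]]}}

```text
time_s: 7.0
ee_pos: [0.4181, 0.0589, 0.0423]
tcp_rot: [-0.017, 3.119, -0.011]
contact_force: [1.1, -0.5, 0.7]
finger_gap: -0.003
```

>>> {"fn": "move_arm", "kwargs": {"steps": [[[0,-0.25,1.18,0,0,0,0],[0,-0.35,1.16,0,0,0,0],[0,-0.43,1.12,0,0,0,0],[0,-0.52,1.08,0,0,0,0],[0,-0.6,1.05,0,0,0,0]]]}}

```text
time_s: 7.42
ee_pos: [0.4324, 0.1209, 0.0413]
tcp_rot: [-0.027, 3.127, -0.016]
contact_force: [-0.1, -1.0, 0.3]
finger_gap: 0.0
```

```bash
python3 - <<'E'
from h import *
print(env.observe()["ee_pos"])
c=np.array([.563,.048])
for n in["top","scene","wrist"]:
    g=pic(n); save(g,n+"2.png")
    for q in["spoke0","skull"]:
      for d in env.landmark_of(q,n)[:6]:
        w=atz(g,d["pixel"],.05 if q!="skull" else .06)[:2]
        if np.linalg.norm(w-c)<.2: print(n,q,round(d["score"],2),w.round(3),round(float(np.degrees(np.arctan2(*(w-c)[::-1]))),1),round(float(np.linalg.norm(w-c)),3))
a=cv2.imread('pics/top2.png')[130:262,230:362];b=cv2.imread('pics/scene2.png')[150:282,275:407]
cv2.imwrite('pics/c2.png',np.hstack([cv2.resize(x,(400,400),interpolation=2) for x in(a,b)]))
E
```

```text
[0.43236133 0.1208501  0.04125737]
top spoke0 0.77 [ 0.691 -0.049] -36.9 0.161
top spoke0 0.72 [ 0.468 -0.083] -125.8 0.162
top spoke0 0.6 [0.657 0.187] 55.8 0.167
top skull 0.83 [0.564 0.052] 70.6 0.004
top skull 0.65 [0.652 0.186] 57.2 0.164
scene spoke0 0.92 [0.666 0.189] 54.0 0.175
scene spoke0 0.8 [ 0.452 -0.083] -130.4 0.172
scene spoke0 0.65 [ 0.692 -0.063] -40.6 0.17
scene skull 0.63 [0.57 0.04] -48.2 0.011
scene skull 0.34 [ 0.469 -0.091] -124.0 0.167
wrist spoke0 0.76 [0.434 0.153] 140.7 0.167
```

View pics/c2.png

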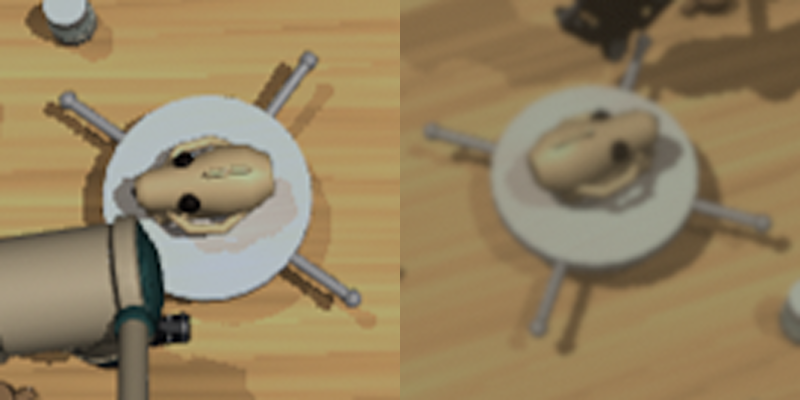

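The top crop shows the snout pointing left at about 98° (nose at (275,193) in the full picture). It needs about 33° more, clockwise.

>>> {"fn": "move_arm", "kwargs": {"steps": [[[0,-0.76,0.94,0,0,0,0],[0,-0.84,0.88,0,0,0,0],[0,-0.92,0.81,0,0,0,0],[0,-0.9,0.65,0,0,0,0],[0,-0.6,0.4,0,0,0,0]]]}}

```text
time_s: 8.28
ee_pos: [0.473, 0.1584, 0.0412]
tcp_rot: [-0.018, 3.131, -0.016]
contact_force: [-1.1, -0.4, -0.7]
finger_gap: -0.003
```

```bash
cat > look.py <<'E'
from h import *
import sys
k=sys.argv[1]
print(env.observe()["ee_pos"])
c=np.array([.563,.048])
for n in["top","scene","wrist"]:
    g=pic(n); save(g,n+k+".png")
    for d in env.landmark_of("spoke0",n)[:6]:
        w=atz(g,d["pixel"],.05)[:2]
        if np.linalg.norm(w-c)<.2: print(n,round(d["score"],2),w.round(3),round(float(np.degrees(np.arctan2(*(w-c)[::-1]))),1),round(float(np.linalg.norm(w-c)),3))
    print(n,[(round(d["score"],2),atz(g,d["pixel"],.12).round(3)[:2]) for d in env.landmark_of("camera_lens",n)[:2]],[(round(d["score"],2),atz(g,d["pixel"],.06).round(3)[:2]) for d in env.landmark_of("skull",n)[:1]])
a=cv2.imread(f'pics/top{k}.png')[110:242,190:352];b=cv2.imread(f'pics/scene{k}.png')[150:282,295:457]
cv2.imwrite(f'pics/c{k}.png',np.vstack([cv2.resize(x,(368,300),interpolation=2) for x in(a,b)]))
E
python3 look.py 3
```

```text
[0.47303207 0.1583568  0.04115793]
top 0.96 [ 0.655 -0.087] -55.6 0.163
top 0.79 [ 0.428 -0.035] -148.3 0.159
top 0.64 [0.7   0.144] 34.9 0.167
top [(0.63, array([0.684, 0.314]))] [(0.97, array([0.56 , 0.055]))]
scene 0.93 [ 0.419 -0.034] -150.5 0.166
scene 0.81 [0.712 0.127] 28.0 0.169
scene 0.66 [0.483 0.19 ] 119.4 0.163
scene 0.65 [ 0.649 -0.095] -59.1 0.167
scene [(0.76, array([0.683, 0.319])), (0.38, array([ 0.797, -0.172]))] [(0.73, array([0.576, 0.041]))]
wrist 0.74 [0.478 0.193] 120.4 0.168
wrist [] []
```

>>> {"fn": "move_arm", "kwargs": {"steps": [[[0,-0.63,0.49,0,0,0,0],[0,-0.66,0.45,0,0,0,0],[0,-0.6,0.36,0,0,0,0],[0,-0.3,0.16,0,0,0,0],[0,0,0,0,0,0,0]]]}}

```text
time_s: 9.3
ee_pos: [0.4943, 0.1723, 0.0411]
tcp_rot: [-0.016, 3.134, -0.019]
contact_force: [-0.8, -1.0, 0.3]
finger_gap: 0.001
```

```bash
python3 look.py 4
```

```text
[0.49431074 0.17233643 0.04114257]
top 0.94 [ 0.627 -0.095] -65.8 0.157
top 0.77 [ 0.414 -0.015] -157.2 0.162
top 0.7 [0.712 0.118] 25.1 0.165
top [(0.86, array([0.678, 0.315]))] [(0.63, array([0.574, 0.043]))]
scene 0.75 [ 0.634 -0.108] -65.6 0.171
scene 0.73 [0.714 0.115] 24.0 0.165
scene 0.6 [0.5   0.206] 111.6 0.17
scene 0.58 [ 0.404 -0.015] -158.4 0.171
scene [(0.66, array([0.685, 0.33 ]))] [(0.63, array([0.569, 0.049]))]
wrist 0.8 [0.502 0.204] 111.3 0.167
wrist [] []
```

View pics/c4.png

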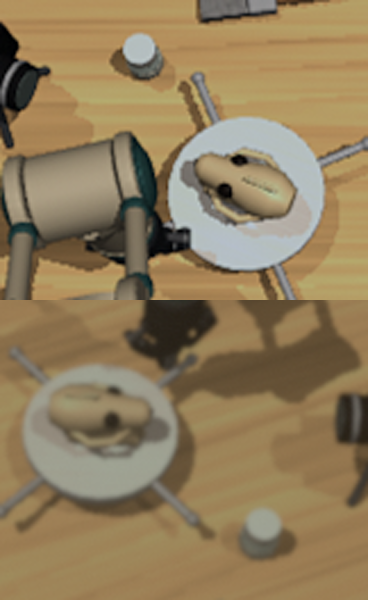

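>>> {"fn": "move_arm", "kwargs": {"steps": [[[0,1.2,-0.6,0,0,0,0],[0,1.2,-0.6,0,0,0,0],[0,1.0,0,-2.0,0,0,0],[0,0,0,-4.0,0,0,0],[0,0,0,-4.0,0,0,0]]]}}

```text
time_s: 10.32
ee_pos: [0.4508, 0.1585, 0.1358]
tcp_rot: [0.015, -3.129, 0.025]
contact_force: [1.4, 0.7, -1.0]
finger_gap: -0.0
```

>>> {"fn": "move_arm", "kwargs": {"steps": [[[0,0,0,-4.0,0,0,0],[0,0,0,-4.0,0,0,0],[0,0.0,-3.0,-3.0,0,0,0],[0,0,-4.0,0,0,0,0],[0,0,-3.0,0,0,0,0]]]}}

```text
time_s: 10.73
ee_pos: [0.4558, 0.0645, 0.2602]
tcp_rot: [-0.031, 3.136, -0.018]
contact_force: [-0.8, 0.9, -0.9]
finger_gap: -0.003
```

```bash
python3 look.py 5; python3 - <<'E'
from h import *
save(pic("wrist"),"w5.png")
import cv2
w=cv2.imread('pics/w5.png'); t=cv2.imread('pics/top5.png')[140:250,240:350]
cv2.imwrite('pics/wt5.png',np.vstack([w[:200] if 0 else cv2.resize(w,(480,300)),cv2.copyMakeBorder(cv2.resize(t,(300,300),interpolation=2),0,0,0,180,0)]))
print(env.observe()["ee_pos"])
E
```

```text
[0.45583079 0.06450566 0.26018185]
top 0.86 [0.506 0.203] 110.3 0.165
top 0.82 [ 0.418 -0.013] -157.2 0.158
top 0.69 [0.716 0.102] 19.5 0.162
top 0.62 [ 0.632 -0.106] -65.7 0.169
top [(0.85, array([0.688, 0.314]))] [(0.56, array([0.56 , 0.046]))]
scene 0.98 [0.713 0.111] 22.9 0.163
scene 0.9 [0.499 0.209] 111.7 0.173
scene 0.73 [ 0.405 -0.015] -158.3 0.17
scene 0.62 [ 0.622 -0.112] -69.8 0.171
scene [(0.86, array([0.684, 0.324]))] [(0.84, array([0.568, 0.043]))]
wrist 0.94 [0.5 0.2] 112.5 0.165
wrist 0.67 [ 0.629 -0.107] -66.9 0.169
wrist 0.55 [ 0.413 -0.018] -156.4 0.164
wrist [] [(0.77, array([0.566, 0.044]))]
[0.45525231 0.06636151 0.25770511]
```

View pics/wt5.png

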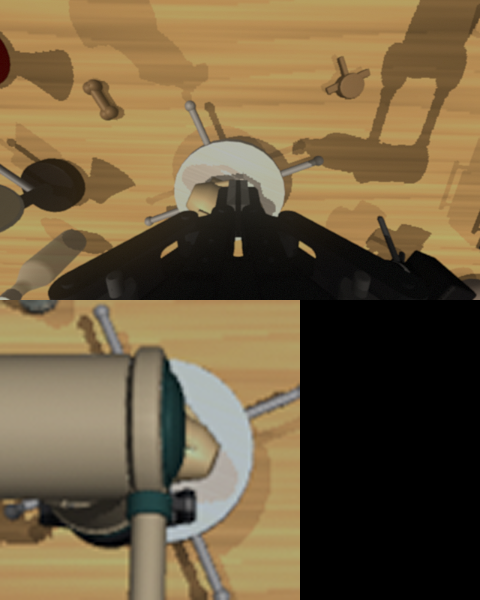

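>>> {"fn": "move_arm", "kwargs": {"steps": [[[0,-0.6,-4.0,-0.3,0,0,0],[0,-0.6,-4.0,-0.3,0,0,0],[0,-0.6,-4.0,0,0,0,0],[0,-0.6,-4.0,0,0,0,0],[0,-0.6,-4.0,0,0,0,0]]]}}

```text
time_s: 11.8
ee_pos: [0.4908, -0.1285, 0.2654]
tcp_rot: [-0.062, 3.14, -0.007]
contact_force: [1.3, 0.7, 0.7]
finger_gap: 0.001
```

>>> {"fn": "move_arm", "kwargs": {"steps": [[[0,-0.6,-4.0,0,0,0,0],[0,-0.6,-4.0,0,0,0,0],[0,-0.6,-4.0,0,0,0,0],[0,-0.6,-4.0,0,0,0,0],[0,-0.6,-4.0,0,0,0,0]]]}}

```text
time_s: 12.22
ee_pos: [0.5292, -0.3338, 0.266]
tcp_rot: [-0.064, 3.139, -0.005]
contact_force: [1.3, 1.1, 0.0]
finger_gap: 0.002
```

>>> {"fn": "move_arm", "kwargs": {"steps": [[[0,-0.6,-4.0,0,0,0,0],[0,-0.6,-4.0,0,0,0,0],[0,-0.4,-1.5,0,0,0,0],[0,0,0,0,0,0,0],[0,0,0,0,0,0,0]]]}}

```text
time_s: 12.63
ee_pos: [0.5498, -0.4411, 0.2615]
tcp_rot: [0.053, -3.141, 0.008]
contact_force: [0.2, 0.9, -0.0]
finger_gap: -0.0
```

```bash
python3 look.py 6; python3 - <<'E'
from h import *
s=env.observe();print(s["ee_pos"],s["tcp_rot"],s["joint_positions"].round(3))
t=cv2.imread('pics/top6.png'); w=cv2.imread('pics/wrist6.png')
cv2.imwrite('pics/wt6.png',np.vstack([cv2.resize(w,(448,280)),cv2.copyMakeBorder(cv2.resize(t[110:242,190:380],(448,311),interpolation=2),0,0,0,0,0)]))
g=pic("top")
for q,z in[("lamp_bar",.05),("lamp_pivot",.05)]:
  for n in["wrist","top","scene"]:
    g=pic(n);print(q,n,[(round(d["score"],2),atz(g,d["pixel"],z).round(3)[:2].tolist()) for d in env.landmark_of(q,n)[:3]])
E
```

```text
[ 0.54976218 -0.44110176  0.26145792]
top 0.76 [ 0.617 -0.106] -70.5 0.163
top 0.7 [0.501 0.203] 111.8 0.167
top 0.64 [0.708 0.111] 23.5 0.159
top [(0.92, array([0.683, 0.305]))] [(0.79, array([0.558, 0.044]))]
scene 0.9 [0.5  0.21] 111.4 0.174
scene 0.87 [ 0.624 -0.105] -68.3 0.165
scene 0.87 [0.715 0.12 ] 25.1 0.168
scene 0.78 [ 0.4   -0.016] -158.6 0.175
scene [(0.8, array([0.69 , 0.328]))] [(0.91, array([0.566, 0.038]))]
wrist 0.69 [ 0.632 -0.106] -65.9 0.169
wrist [] []
[ 0.54992651 -0.44000562  0.26299318] [-0.0552459   3.13986838 -0.01046677] [-0.772  0.461  1.141 -0.004  1.534 -2.377]
lamp_bar wrist [(0.64, [0.491, -0.407])]
lamp_bar top [(0.76, [0.488, -0.416])]
lamp_bar scene [(0.88, [0.2, -0.372]), (0.55, [0.486, -0.411])]
lamp_pivot wrist [(0.96, [0.577, -0.308])]
lamp_pivot top [(0.83, [0.577, -0.31])]
lamp_pivot scene [(0.9, [0.325, -0.402]), (0.88, [0.576, -0.313]), (0.26, [0.441, -0.183])]
```

View pics/wt6.png

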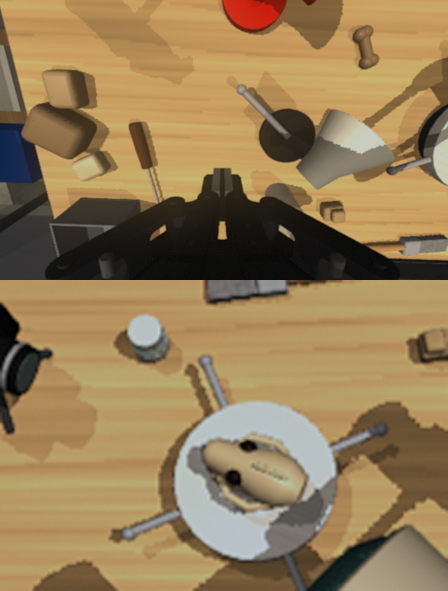

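```bash
python3 - <<'E'
from h import *
g=pic("top"); A=lambda v:round(float(np.degrees(np.arctan2(v[1],v[0]))),1)
f=lambda p,z:atz(g,p,z)[:2]
f2=lambda x,y,z:f((190+x/2.358,110+(y-280)/2.358),z)
n,b=f2(204,455,.10),f2(304,502,.11); e1,e2=f2(248,446,.12),f2(233,478,.12); e=e2-e1
print(n,b,A(n-b),"eyes perp",A((e[1],-e[0])),A((-e[1],e[0])))
for z in(.09,.10):print(A(f2(204,455,z)-np.array([.563,.048])))
# PCA of skull mask
for c,z in(("top",.11),("scene",.11)):
    g=pic(c); m=env.regions_of("skull",c)[0]["pixels"]; m=cv2.UMat(m.astype(np.uint8)).get()
    p=np.argwhere(m)[:,::-1]; w=np.array([atz(g,q,z)[:2] for q in p]); u,s,v=np.linalg.svd(w-w.mean(0),full_matrices=False); print(c,w.mean(0),A(v[0]),s/len(w)**.5)
print("target",A(np.array([.685,.314])-[.564,.047]))
E
```

```text
[0.58455931 0.10712929] [ 0.52570804 -0.01142041] 63.6 eyes perp 66.0 -114.0
68.3
70.0
top [0.56156568 0.04700755] 68.7 [0.03208859 0.02063384]
scene [0.57539249 0.04618213] -121.2 [0.0337799  0.02335444]
target 65.6
```

>>> {"fn": "move_arm", "kwargs": {"steps": [[[0,0.4,0.4,4.0,0,0,0],[0,0.4,0.4,4.0,0,0,0],[0,0.2,0.2,4.0,0,0,0],[0,0.2,0,3.0,0,0,0],[0,0,0,0,0,0,0]]]}}

```text
time_s: 14.55
ee_pos: [0.5406, -0.4345, 0.113]
tcp_rot: [-0.055, 3.13, -0.025]
contact_force: [-0.8, -0.1, -1.0]
finger_gap: -0.001
```

>>> {"fn": "move_arm", "kwargs": {"steps": [[[0,-0.1,0.5,3.0,0,0,0],[0,-0.1,0.4,3.0,0,0,0],[0,0,0,1.2,0,0,0],[0,0.4,0,0.2,0,0,0],[0,0.4,0,0.1,0,0,0]]]}}

```text
time_s: 14.97
ee_pos: [0.5389, -0.4303, 0.0414]
tcp_rot: [-0.055, 3.124, -0.035]
contact_force: [0.1, -0.7, 0.7]
finger_gap: -0.001
```

>>> {"fn": "move_arm", "kwargs": {"steps": [[[0,0.5,0.7,0,0,0,0],[0,0.5,0.5,0,0,0,0],[0,0.5,0.4,0,0,0,0],[0,0.5,0.3,0,0,0,0],[0,0.5,0.3,0,0,0,0]]]}}

```text
time_s: 15.38
ee_pos: [0.5137, -0.4118, 0.0484]
tcp_rot: [-0.054, 3.115, -0.05]
contact_force: [-0.6, 0.7, 0.2]
finger_gap: -0.003
```

>>> {"fn": "move_arm", "kwargs": {"steps": [[[0,0.7,0.62,0.4,-0.015,0.012,0],[0,0.7,0.7,0.4,-0.015,0.012,0],[0,0.65,0.8,0,0,0,0],[0,0.6,0.85,0,0,0,0],[0,0.52,0.9,0,0,0,0]]]}}

```text
time_s: 15.8
ee_pos: [0.4805, -0.3747, 0.0421]
tcp_rot: [-0.051, 3.134, -0.011]
contact_force: [1.6, -1.0, 1.4]
finger_gap: 0.001
```

>>> {"fn": "move_arm", "kwargs": {"steps": [[[0,0.44,0.82,0,0,0,0],[0,0.35,0.85,0,0,0,0],[0,0.25,0.8,0,0,0,0],[0,0.1,0.4,0,0,0,0],[0,0,0,0,0,0,0]]]}}

```text
time_s: 16.22
ee_pos: [0.4645, -0.3397, 0.0415]
tcp_rot: [-0.053, 3.136, -0.007]
contact_force: [0.1, -2.0, -0.1]
finger_gap: -0.005
```

```bash
cat > lamp.py <<'E'
from h import *
A=lambda v:round(float(np.degrees(np.arctan2(v[1],v[0])))%360,1)
print(env.observe()["ee_pos"]); pv=np.array([.577,-.311])
for n in["wrist","top","scene"]:
  g=pic(n)
  for q,z in[("lamp_bar",.05),("lamp_light",.165),("lamp_pivot",.05),("table_axis",.06),("skull",.06)]:
    print(n,q,[(round(d["score"],2),(w:=atz(g,d["pixel"],z)[:2]).round(3).tolist(),A(w-pv)) for d in env.landmark_of(q,n)[:2]])
E
python3 lamp.py
```

```text
[ 0.46448379 -0.33971295  0.04153822]
wrist lamp_bar []
wrist lamp_light []
wrist lamp_pivot [(0.25, [0.445, -0.324], 185.5)]
wrist table_axis []
wrist skull []
top lamp_bar []
top lamp_light [(0.65, [0.676, 0.108], 76.7), (0.63, [0.573, -0.252], 94.2)]
top lamp_pivot [(0.93, [0.58, -0.313], 322.4), (0.51, [0.749, -0.176], 38.0)]
top table_axis [(0.66, [0.563, 0.054], 92.1)]
top skull [(0.68, [0.566, 0.045], 91.8)]
scene lamp_bar [(0.58, [0.44, -0.322], 184.7), (0.53, [0.412, -0.014], 119.0)]
scene lamp_light [(0.79, [0.563, -0.255], 103.8), (0.33, [0.487, -0.034], 108.0)]
scene lamp_pivot [(0.95, [0.576, -0.305], 96.9), (0.59, [0.322, -0.401], 199.4)]
scene table_axis [(0.72, [0.506, 0.208], 97.8), (0.7, [0.568, 0.059], 91.3)]
scene skull [(0.74, [0.571, 0.04], 90.9), (0.74, [0.443, -0.185], 136.7)]
```

>>> {"fn": "move_arm", "kwargs": {"steps": [[[0,0.05,0.35,0,0,0,0],[0,0,0.1,0,0,0,0],[0,0,0,0,0,0,0],[0,0,-0.8,0,0,0,0],[0,0,-1.2,0,0,0,0]]]}}

```text
time_s: 17.53
ee_pos: [0.4649, -0.3553, 0.0419]
tcp_rot: [-0.056, 3.136, -0.007]
contact_force: [0.3, -0.4, 0.1]
finger_gap: 0.0
```

>>> {"fn": "move_arm", "kwargs": {"steps": [[[0,0,-1.2,-1.0,0,0,0],[0,0,-0.8,-3.0,0,0,0],[0,0,0,-4.0,0,0,0],[0,0,0,-4.0,0,0,0],[0,0,0,-4.0,0,0,0]]]}}

```text
time_s: 17.95
ee_pos: [0.4604, -0.3786, 0.1968]
tcp_rot: [0.051, -3.13, -0.016]
contact_force: [0.5, -0.5, 0.4]
finger_gap: 0.005
```

>>> {"fn": "move_arm", "kwargs": {"steps": [[[0,0,0,-4.0,0,0,0],[0,0,-2.0,-4.0,0,0,0],[0,0,-4.0,0,0,0,0],[0,0,-4.0,0,0,0,0],[0,0,0,0,0,0,0]]]}}

```text
time_s: 18.37
ee_pos: [0.4666, -0.487, 0.2909]
tcp_rot: [-0.053, 3.135, -0.017]
contact_force: [0.3, -0.6, -0.2]
finger_gap: -0.004
```

```bash
python3 lamp.py; python3 look.py 7; python3 - <<'E'
import cv2
t=cv2.imread('pics/top7.png')[100:300,180:480]
cv2.imwrite('pics/t7.png',cv2.resize(t,(800,533),interpolation=2))
E
```

```text
[ 0.46659533 -0.48697622  0.29087995]
wrist lamp_bar []
wrist lamp_light [(0.87, [0.349, -0.325], 183.5), (0.7, [0.573, -0.239], 93.6)]
wrist lamp_pivot [(0.87, [0.578, -0.298], 84.2), (0.82, [0.334, -0.38], 195.9)]
wrist table_axis []
wrist skull []
top lamp_bar [(0.64, [0.445, -0.323], 185.1)]
top lamp_light [(0.9, [0.358, -0.337], 186.7), (0.67, [0.41, -0.015], 119.4)]
top lamp_pivot [(0.92, [0.338, -0.399], 200.1), (0.75, [0.576, -0.312], 245.8)]
top table_axis [(0.74, [0.7, -0.291], 9.4), (0.67, [0.567, 0.049], 91.5)]
top skull [(0.76, [0.559, 0.054], 92.8), (0.73, [0.744, 0.176], 71.1)]
scene lamp_bar [(0.74, [0.436, -0.325], 185.7), (0.64, [0.2, -0.363], 187.8)]
scene lamp_light [(0.73, [0.569, -0.248], 97.6), (0.66, [0.362, -0.334], 186.2)]
scene lamp_pivot [(0.84, [0.33, -0.402], 200.2), (0.66, [0.581, -0.309], 28.3)]
scene table_axis [(0.82, [0.57, 0.058], 91.1)]
scene skull [(0.56, [0.569, 0.042], 91.3)]
[ 0.46680753 -0.47843383  0.29005467]
top 0.68 [0.704 0.11 ] 23.8 0.154
top 0.62 [0.504 0.204] 110.8 0.167
top 0.56 [ 0.418 -0.025] -153.3 0.163
top [(0.83, array([0.686, 0.312]))] [(0.79, array([0.566, 0.054]))]
scene 0.96 [0.717 0.111] 22.1 0.167
scene 0.9 [ 0.41  -0.021] -155.9 0.168
scene 0.71 [0.497 0.202] 113.2 0.168
scene 0.61 [ 0.633 -0.116] -67.1 0.178
scene [(0.71, array([0.688, 0.323])), (0.65, array([ 0.487, -0.313]))] [(0.78, array([0.555, 0.042]))]
wrist 0.72 [ 0.632 -0.105] -65.8 0.168
wrist [] []
```

View pics/t7.png

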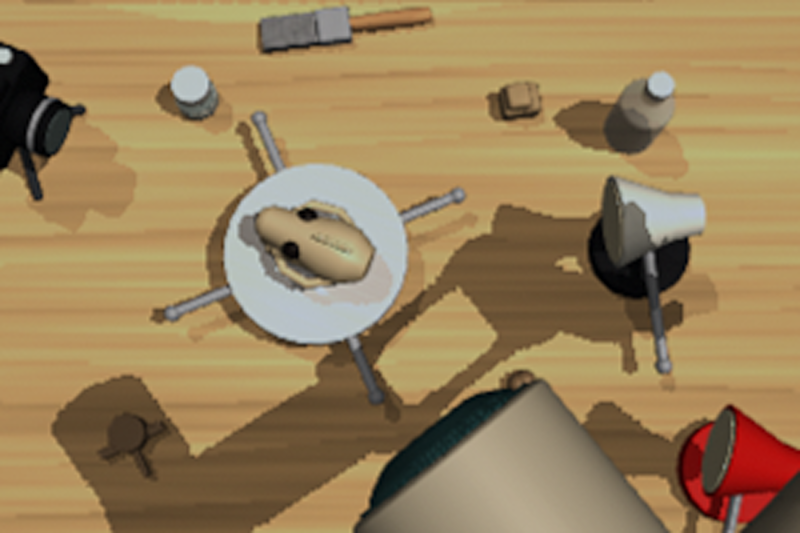

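```bash
python3 - <<'E'
from h import *
g=pic("top"); A=lambda v:round(float(np.degrees(np.arctan2(v[1],v[0])))%360,1)
f=lambda x,y,z:atz(g,(180+x/2.667,100+y/2.667),z)[:2]
b,p,c=f(663,367,.05),f(639,246,.028),f(315,255,.06)
print(b,p,c,A(b-p),A(c-p)+90, A(f(663,367,.05)-f(651,262,.05)))
l=f(617,220,.165);r=f(705,215,.165);print("head",A(l-r),l,A(l-p))
n,k=f(257,222,.10),f(370,272,.11);print("snout",A(n-k))
E
```

```text
[ 0.44025028 -0.32146709] [ 0.5767892  -0.30788634] [0.56046038 0.0488279 ] 185.7 182.6 183.5
head 93.2 [ 0.57247332 -0.25405043] 94.6
snout 64.9
```

```bash
python3 -c "
from bench import env
print(env.hand_in())"
```

```text
the job is handed in; nothing more can be done
None
```

I turned the turntable about 160° clockwise by pushing one spoke. Then I swung the white lamp about 45° clockwise by pushing its bar. I lifted the arm clear of everything and handed the job in at about 19–20 s of robot time. The hand-in reports no verdict, so these are my own last measurements.

| Check | Measured | Wanted | Limit |
|---|---|---|---|
| Snout direction | 65° in the last top view | 65.5° | within 6° |
| Lamp's line | 93–95° from the top view and the push contact | about 92.3° | within 5° |
| Skull's distance from the middle | about 10 mm at most | — | 20 mm |

- **Snout:** the estimates disagreed. The last top view gave 65°; earlier estimates from the skull's outline, eye sockets and spoke angles ran from about 59° to 70°.
- **Lamp:** most estimates put it 1–3° off. The worst reading was the scene camera's lamp glass at 97.6°, just over the limit. I left the lamp without another nudge.
- **Pushing:** wrist forces read at the end of each move stayed around 2 N. I saw no contact with the skull.
- **Other things:** the jar, rock, bottle, vertebra and red lamp looked unmoved in the last picture. The toe bone was mostly hidden behind the arm there.

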